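Proof-pull a bonded disc with the spring pull gauge

ROBOT

A 6-joint arm with a two-finger parallel gripper is mounted at the origin on the work surface. World frame = base frame: x ahead of the robot, y to its left, z up, the work surface at z = 0. Lengths are in m, angles in rad, forces in N, time in s.
With the tool pointing down it reaches from about 0.25 to 0.8 m from the base axis. Payload 3.9 kg.
Tool frame: the origin (TCP) lies on the centre line of the jaws, within the pads' length; the fingertips stand 8 mm ahead of it and the grasp point (between the pads) lies 11 mm behind it; z points along the fingers, x is the direction in which the jaws open and shut, and the axes are right-handed (so a half turn about z gives the same grasp; the last joint's range is limited). The gripper opens to 85 mm and grips with 20 to 120 N. Pads are 22 mm wide; open, the fingers measure 114 mm over their backs; the gripper's body (76 mm by 85 mm) begins 54 mm behind the grasp point. The pads swing forward as they close: fully open they stand 13 mm farther back than shut.
Start: joints at [-1.276, 0.26, -0.138, 1.173, 0, 1.571], TCP at [0.153, -0.502, 0.239] pointing down, gripper open.
Joint ranges: [-2.78, 2.78], [-0.83, 1.72], [-1.28, 1.37], [-1.9, 2.12], [-1.57, 1.48], [-3.14, 3.14]. Speed limits (rad/s): [2.57, 2.57, 3.14, 3.14, 3.14, 3.14].

INTERFACE

Orientations are given as a unit quaternion [w, x, y, z].
In Python, from cell import observe, viewer, workorder gives the robot as it stands.
- The arm moves only by the tool send_rows, never from a script. Its argument "plan" is one flat list of numbers, 7 for each row, row after row: the shift along the tool's x, y, z in m, then the turn, a rotation vector about the tool's x, y, z in degrees, then the closure, from -1 (fully open) to 1 (shut). A call has 1 to 20 rows; each row is the pose to reach, as a shift and turn from the pose commanded when the call began, along the tool's axes at that moment; what a row does not reach only later rows make up. A row lasts 1/8 s, in which the tool goes at most 62.5 mm and 10.7 degrees, less where a joint would pass 70% of its speed; a pose out of reach is approached as far as the arm can. A call with a gripper value outside its range is refused whole. The fingers move at their own pace and stop on an object; "grip_force" is the grip in N (left out, the last holds). Time passes only in rows, so rows that repeat a pose let the fingers close. It gives the time, the measured TCP pose, the force and the opening at its end, in the units of the state.
- observe(): the state, without advancing time (a new reading comes with each control period).
- viewer.read_camera(name): name is "scene" or "top" or "wrist"; returns (picture, depth): 400x640x3 uint8, red, green, blue; 400x640 float32, m along the optical axis (not along the pixel's ray), 0 where there is no reading.
- viewer.camera_params(name): a dict with "mtx" (3x3 intrinsics, pixels), "extrinsics" (4x4, takes a point from world to camera coordinates); the wrist camera has in their place "mount" (4x4, takes a point from camera to tool coordinates, whose origin is the TCP and whose axes are the tool frame's). Camera axes: x right, y down, z forward; pixel columns grow to the right and rows downward; lengths in m; the calibration is good to about 2 mm. A picture is of the moment at which its call begins: read the wrist's pose just before it. camera_params takes no time and is no camera call.
- workorder.hand_in(): hands the job in, once; it reports no verdict.
The state is a dict: "time_s": time; "joint_positions": joint angles; "joint_vel": joint speeds; "effort": joint torques, N m; "eef_pos": TCP position; "tool_rot": TCP orientation; "force": force on the tool from outside, world axes, zero at the start; "wrist_torque": the same for the moment, N m; "gripper_width": finger opening in m.
Only numpy, scipy, OpenCV 4.12 (cv2) and the standard library are available. Lean on these libraries where they do the work, as an engineer would, in place of code of your own. Each camera call takes 0.05 s, during which the arm holds its last target. There are 200 camera calls.

TASK

Check the bond of the pull disc on the mortar block: snap the spring pull gauge out of its clips on the sloping rack, lower its ball end into the slotted coupling on the disc and draw the gauge straight back until the mouth of its tube stands within the dark band on the drawbar, and no further. Keep it there for a good second, then ease it forward until the drawbar is fully home again, with the ball still in the coupling, before you lift it out. Lay the gauge gently in the two V rests of the empty cradle, let go, and leave everything else as it stands.

Things in the scene. Friction and masses are not known exactly. Their poses are not given: they have to be found in the camera images.
- gauge_mid (a point): Centre of the spring pull gauge's tube, where to grip it. Round aluminium tube, 20 mm diameter, 150 mm long, with ring engravings, black 24 mm cap (14 mm long) at the tail, 24 mm steel collar (10 mm) at the mouth, whence a thin drawbar with a ball sticks out. 0.18-0.30 kg. x runs along the tube towards the ball; roll does not matter.
- gauge: The same gauge, origin and axes as gauge_mid. At the start it lies in one of the rack's three places, tube 38 degrees above level, ball end up and farthest from the robot, tail on a foot ledge, held by two sprung C clips 50 mm either side of its centre (86 mm bare tube between them). It snaps out square to the slope (up and to the rack's front) with 15 to 20 N.
- draw_ball (a point): Centre of the 22 mm steel ball on the end of the gauge's drawbar (round, 8 mm). With the drawbar home it is 135 mm from gauge_mid along the tube's x axis and 50 mm beyond the tube's mouth (the mouth is 85 mm from gauge_mid); these grow with joint drawbar.
- drawbar (a joint): How far the drawbar is drawn out, m: 0 home, 0.052 stop. A spring pulls it home: 3 N at first, plus 0.3 N per mm. A dark band 8 mm long on the bar comes out of the tube as it is drawn; the tube's mouth stands within the band from 0.028 to 0.036 (12.6 N at 0.032). Past 0.044 is an overload.
- rack: Sloping grey steel rack, fixed, 280 mm wide, 250 deep, 190 high. Origin on the bench under the middle place's grip centre; x to its high back. Three bars side by side, 70 mm apart in y, rise 38 degrees to the back; grip centres 115 mm up. Open between two cross rails 50 mm up and down the slope. Clip jaws reach 16 mm above and 15 beside a bar's axis. Side frames 125 mm either side.
- tamper_mid (a point): Grip centre of the tamping rod, a plain round steel bar 20 mm in diameter and 232 mm long, clipped in another place of the rack. Stays there.
- scraper_mid (a point): Grip centre of the scraper, with a 20 mm round wooden handle and a 44 mm wide steel blade at its top end, clipped in another place of the rack. Stays there.
- coupling (a point): Where the ball's centre sits when pulled against the coupling's slot, 75 mm above the bench. x points level from the open front into the mortar block; the gauge is pulled level along -x. The open-topped pocket for the ball reaches from 9 mm before to 26 mm behind this point, is 36 mm wide, its floor 13.5 mm below. The ball goes in straight from above with the gauge level.
- station: Grey mortar block in a steel holder, fixed; bonded aluminium disc and steel coupling on its front; axes as coupling. The coupling's front wall (6 mm thick) has a slot 12 mm wide, open at the top, bottom 5.5 mm under the coupling point; walls 10.5 mm above it, flared guides at the slot 22 mm above. Block starts 49 mm behind the point, rises 47 mm above it. Holder 150 mm wide.
- cradle_rest (a point): Where gauge_mid comes to lie in the cradle, 60 mm above the bench. x runs along the lying gauge; it does not matter which way the ball points.
- cradle: Empty cradle: grey plastic base 170 x 66 mm, 8 mm thick, fixed, with two upright 90 degree V rests 12 mm thick, 55 mm either side of its middle along x, 48 mm wide across their tops, which are 70 mm above the bench. Origin on the bench under cradle_rest, same axes.
- stopwatch_mid (a point): Centre of a steel stopwatch, 52 mm across, 14 mm thick, lying on the bench before the coupling, under the line of pull. Leave alone.
- mould_mid (a point): Centre of a white conical mould ring full of set paste, 95 mm across at the foot, 40 mm high, standing beside the coupling. Leave alone.
- flask_mid (a point): Centre of a white plastic bottle, 66 mm across, 185 mm high, standing behind the cradle. Leave alone.
- jar_mid (a point): Centre of a glass jar, 72 mm across, 95 mm high, standing beside the mortar block. Leave alone.
- weight_mid (a point): Centre of a brass weight with a knob, 38 mm across, 52 mm high, standing before the rack. Leave alone.
- beaker_mid (a point): Centre of an empty steel beaker, 72 mm across, 85 mm high, standing near the bottle. Leave alone.
- spatula_grip (a point): Handle of a spatula, 200 mm long, lying on the bench across the line of pull, farther out than the stopwatch. Leave alone.

How it is judged:
On the way, in this order (a step that is already met when the one before it is completed fails the run):
1. the gauge is out of its clips, the other two bars still in theirs (distance of gauge_mid from where it was at the start of the episode above 0.05 m and distance of each of tamper_mid, scraper_mid from where it was at the start of the episode below 0.015 m), for 0.1 s.
2. ball in the coupling, gauge level and in line, drawn until the tube's mouth is in the dark band, kept there (distance between draw_ball and coupling below 0.01 m and value of joint drawbar between 0.028 and 0.036 m and angle between the x axis of gauge_mid and the x axis of coupling, either way round below 0.2 rad), for 0.8 s.
3. drawbar eased home with the ball still in the coupling (distance between draw_ball and coupling below 0.025 m and value of joint drawbar below 0.003 m), for 0.1 s.
At the end, for the whole second after the job is handed in: The gauge rests in both V rests of the cradle (centre within 20 mm along it, 8 mm across, lying level in the Vs within 7 degrees), drawbar home, at rest; tamping rod and scraper still in their clips (within 15 mm) (x of gauge_mid in the frame of cradle_rest between -0.02 and 0.02 m and y of gauge_mid in the frame of cradle_rest between -0.008 and 0.008 m and z of gauge_mid in the frame of cradle_rest between -0.005 and 0.008 m and angle between the x axis of gauge_mid and the x axis of cradle_rest, either way round below 0.12 rad and value of joint drawbar below 0.003 m and linear speed of gauge below 0.02 m/s and distance of each of tamper_mid, scraper_mid from where it was at the start of the episode below 0.015 m); the robot touches nothing.
It fails at once if the gauge is overdrawn, past 44 mm (value of joint drawbar above 0.044 m).
It fails at once if the drawbar is let snap home (velocity of joint drawbar below -0.5 m/s).
It fails at once if a bystander on the bench is pushed more than 25 mm or knocked over (distance of any of stopwatch_mid, mould_mid, flask_mid, jar_mid, weight_mid, beaker_mid, spatula_grip from where it was at the start of the episode above 0.025 m).
It fails at once if another bar is pulled from its clips (distance of any of tamper_mid, scraper_mid from where it was at the start of the episode above 0.03 m).
It fails at once if the gauge is dropped or slammed into the cradle (contact force between gauge and cradle above 60 N or (distance between gauge_mid and cradle_rest below 0.012 m and linear speed of gauge above 0.3 m/s)).
It also fails if it takes over 64 s, if anything falls off the work surface, if the arm or the gripper's body presses on something with over 40 N, if the wrist force passes 120 N, or if a joint passes its speed limit or range.

## Working session

There is one attempt and no reset: what is moved stays moved. The work goes in short steps, Python scripts to look and compute and a tool call to move; the robot and the scene stay as the last step left them, time stands still between calls to the robot, and variables do not carry over. Pictures are saved under pics/ and viewed, about 8 in all and at most 12, crops included, and the job is handed in when it is done.

Besides the shell and the picture viewer there is one more tool, called after "Call:" in YAML: its name, and indented under it one key for each argument. send_rows: Moves the arm, as the interface text tells. Its arguments: {"type":"object","properties":{"plan":{"type":"array","items":{"type":"number"}},"grip_force":{"type":"number"}},"required":["plan"]}

```bash
ls; mkdir -p pics
cat > h.py <<'E'
import numpy as np, cv2
from cell import observe, viewer, workorder
from scipy.spatial.transform import Rotation as R
def rot(s): q=s['tool_rot']; return R.from_quat([q[1],q[2],q[3],q[0]]).as_matrix()
def grab(n):
    s=observe(); im,d=viewer.read_camera(n); p=viewer.camera_params(n)
    if n=='wrist':
        T=np.eye(4);T[:3,:3]=rot(s);T[:3,3]=s['eef_pos'];E=T@np.array(p['mount'])
    else: E=np.linalg.inv(np.array(p['extrinsics']))
    np.savez('pics/%s.npz'%n,im=im,d=d,K=p['mtx'],E=E)
    return im,d
def load(n): return np.load('pics/%s.npz'%n)
def cloud(n):
    z=load(n);K=z['K'];d=z['d'];v,u=np.mgrid[:400,:640]
    P=np.stack([(u-K[0,2])/K[0,0]*d,(v-K[1,2])/K[1,1]*d,d],-1)
    W=P@z['E'][:3,:3].T+z['E'][:3,3]; W[d==0]=np.nan
    return W
def save(im,f,s=1.25): cv2.imwrite('pics/'+f,cv2.resize(im,None,fx=s,fy=s,interpolation=cv2.INTER_CUBIC)[:,:,::-1])
E
python3 - <<'E'
from h import *
for n in('scene','top'):
    im,d=grab(n); save(im,n+'0.png',1.25); print(load(n)['E'].round(3).tolist(),load(n)['K'].tolist())
print(observe())
E
```

```text
pics
[[-0.311, 0.539, -0.783, 1.514], [0.951, 0.168, -0.261, 0.319], [-0.009, -0.826, -0.564, 0.822], [0.0, 0.0, 0.0, 1.0]] [[454.40335470899265, 0.0, 316.99175420888747], [0.0, 454.40335470899265, 204.19300055926894], [0.0, 0.0, 1.0]]
[[0.004, -0.989, 0.149, 0.38], [-1.0, -0.005, -0.007, 0.007], [0.007, -0.148, -0.989, 1.375], [0.0, 0.0, 0.0, 1.0]] [[483.40981746127267, 0.0, 327.9782392320426], [0.0, 483.40981746127267, 200.39534722014113], [0.0, 0.0, 1.0]]
{'time_s': 0.1, 'joint_positions': array([-1.27597982e+00,  2.60620812e-01, -1.39273332e-01,  1.17272484e+00,
        4.97838202e-06,  1.57081119e+00]), 'joint_vel': array([ 0.00012562, -0.00103025,  0.00358187,  0.00217865, -0.00128541,
       -0.00124984]), 'effort': array([-7.50408708e-04, -4.06507194e+01,  2.54527545e+01,  1.00914954e-02,
       -1.31652428e-04,  3.33786630e-06]), 'eef_pos': array([ 0.1523658 , -0.50174954,  0.23853426]), 'tool_rot': array([-5.44764412e-04,  8.03289791e-01, -5.95587677e-01, -7.30586055e-04]), 'force': array([-0.79287835,  0.08023026,  0.8086668 ]), 'wrist_torque': array([-0.00784339, -0.00298517,  0.02891894]), 'gripper_width': 0.08537796346036744}
```

View pics/top0.png

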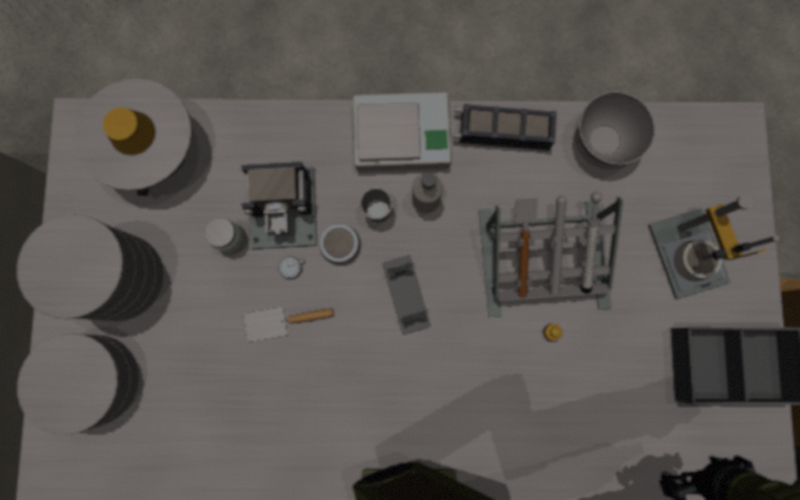

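View pics/scene0.png

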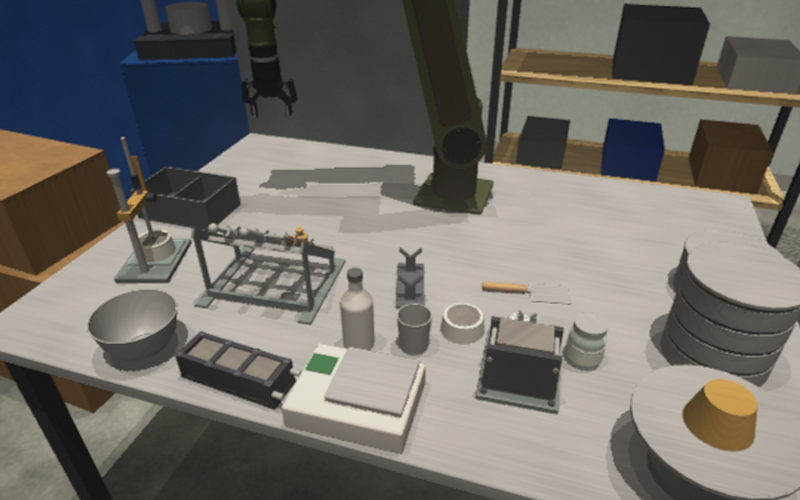

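The top picture shows the gauge in the rightmost place: ball at (596,197), tail cap at (587,288). The scraper is at (523,262) and the tamper at (558,245). The cradle is centred near (406,294), the station near (277,205), the stopwatch at (290,267) and the spatula at (290,320).

Run:
```python
from h import *
z=load('top'); im=z['im']; W=cloud('top')
def crop(u0,v0,w,h,s): return cv2.resize(im[v0:v0+h,u0:u0+w],(int(w*s),int(h*s)),interpolation=cv2.INTER_CUBIC)
a=crop(380,145,120,110,3.6); b=crop(190,120,70,110,3.6)
a=np.hstack([a,b]); a=cv2.convertScaleAbs(a,alpha=1.7)
b2=crop(300,195,60,80,3)
c=np.zeros((240,a.shape[1],3),np.uint8); c[:240,:180]=cv2.convertScaleAbs(b2,alpha=1.7)
save(np.vstack([a[:396],c]),'crop1.png',1)
# gauge axis: per image row, highest points
for v in range(152,240,6):
    r=W[v,455:492]; j=np.nanargmax(r[:,2]); print(v,455+j,r[j].round(3))
# cradle points
m=np.zeros((400,640),bool); m[200:270,300:350]=1
for lo,hi in((.004,.03),(.055,.08)):
    k=m&(W[...,2]>lo)&(W[...,2]<hi); P=W[k]; 
    rc=cv2.minAreaRect(P[:,:2].astype(np.float32)*1000); print('cradle',lo,len(P),rc,P[:,2].max())
# station
for lo,hi in((.07,.1),(.1,.118),(.118,.14)):
    k=np.zeros_like(m); k[120:205,190:260]=1; k&=(W[...,2]>lo)&(W[...,2]<hi); P=W[k]
    print('st',lo,len(P),cv2.minAreaRect(P[:,:2].astype(np.float32)*1000))
```

```text
152 458 [ 0.73  -0.381  0.007]
158 476 [ 0.662 -0.366  0.214]
164 475 [ 0.652 -0.371  0.189]
170 475 [ 0.638 -0.372  0.183]
176 477 [ 0.625 -0.379  0.174]
182 475 [ 0.61  -0.375  0.169]
188 470 [ 0.595 -0.363  0.165]
194 471 [ 0.583 -0.371  0.146]
200 472 [ 0.569 -0.376  0.136]
206 472 [ 0.554 -0.378  0.127]
212 470 [ 0.54  -0.376  0.116]
218 469 [ 0.525 -0.376  0.103]
224 466 [ 0.51  -0.369  0.097]
230 469 [ 0.496 -0.382  0.079]
236 455 [ 0.48  -0.348  0.065]
cradle 0.004 1329 ((488.6465148925781, 7.319026947021484), (195.7595672607422, 140.27000427246094), 0.09738468378782272) 0.029952542282930095
cradle 0.055 123 ((485.058349609375, 8.062820434570312), (121.9109115600586, 54.59552764892578), 16.355112075805664) 0.07531513893205788
st 0.07 586 ((683.59228515625, 303.2774353027344), (146.17401123046875, 152.97531127929688), 3.582946538925171)
st 0.1 432 ((708.0726318359375, 294.6299133300781), (101.23892211914062, 134.0353240966797), 3.061845302581787)
st 0.118 969 ((711.6080932617188, 292.58050537109375), (90.78533935546875, 125.74724578857422), 3.565058469772339)
```

View pics/crop1.png

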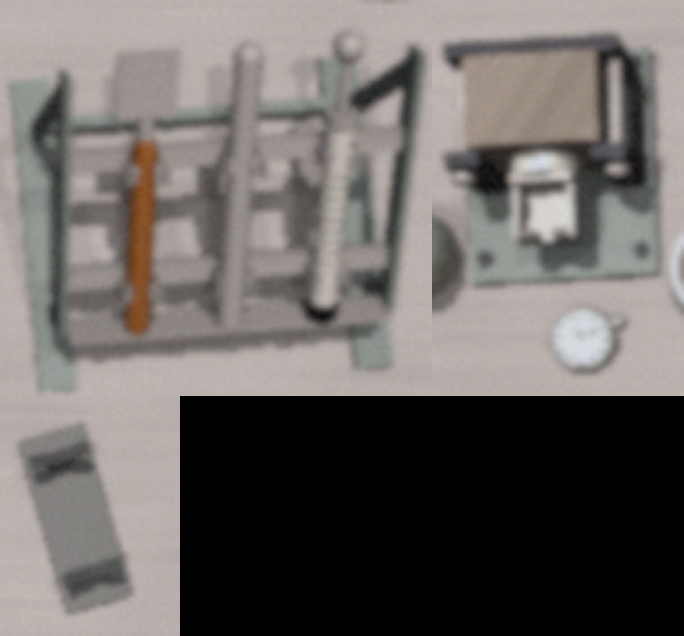

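```bash
cat >> h.py <<'E'
def ray(n,u,v,zz):
    z=load(n);K=z['K'];E=z['E'];d=E[:3,:3]@np.array([(u-K[0,2])/K[0,0],(v-K[1,2])/K[1,1],1]);o=E[:3,3]
    return o+d*(zz-o[2])/d[2]
E
python3 - <<'E'
from h import *
c1=lambda x,y:(380+x/3.6,145+y/3.6); c2=lambda x,y:(190+(x-432)/3.6,120+y/3.6); c3=lambda x,y:(300+x/3,195+(y-396)/3)
b=ray('top',*c1(349,47),.198); t=ray('top',*c1(321,308),.062); m=ray('top',*c1(340,135),.167)
print('ball',b,'tail',t,'mouth',m,np.degrees(np.arctan2(*(b-t)[1::-1])))
f1=ray('top',*c1(70,345),.05);f2=ray('top',*c1(385,325),.05);print('front rail',f1,f2,np.degrees(np.arctan2(-(f2-f1)[0],(f2-f1)[1])))
for nm,x,y,z in(('plateFL',478,285,.006),('plateFR',657,272,.006),('blockFL',466,152,.122),('blockFR',600,145,.122),('slot',547,240,.09),('cplFL',516,237,.0855),('cplFR',578,232,.0855)): print(nm,ray('top',*c2(x,y),z).round(4))
for nm,x,y in(('TL',18,442),('TR',85,424),('BL',68,613),('BR',132,594)): print('cr',nm,ray('top',*c3(x,y),.008).round(4))
for nm,x,y in(('top v',63,468),('bot v',97,580)): print('cr',nm,ray('top',*c3(x,y),.055).round(4))
for nm,u,v in(('mould',339,243),('watch',290,267),('flask',428,183),('beaker',377,206),('weight',553,332),('spat',310,316)): print(nm,ray('top',u/1.25,v/1.25,.03).round(3))
E
```

```text
ball [ 0.66537289 -0.37336597  0.198     ] tail [ 0.49558387 -0.38752517  0.062     ] mouth [ 0.60903791 -0.37431691  0.167     ] 4.76703285265509
front rail [ 0.46755242 -0.19849552  0.05      ] [ 0.48385598 -0.43959711  0.05      ] -176.13148525003436
plateFL [0.587  0.3556 0.006 ]
plateFR [0.5982 0.2138 0.006 ]
blockFL [0.6683 0.339  0.122 ]
blockFR [0.6742 0.2408 0.122 ]
slot [0.6086 0.2841 0.09  ]
cplFL [0.6116 0.3084 0.0855]
cplFR [0.6157 0.262  0.0855]
cr TL [0.556  0.0601 0.008 ]
cr TR [ 0.5736 -0.0035  0.008 ]
cr BL [0.3953 0.0117 0.008 ]
cr BR [ 0.4131 -0.0481  0.008 ]
cr top v [0.5262 0.0168 0.055 ]
cr bot v [ 0.4244 -0.0146  0.055 ]
mould [0.598 0.158 0.03 ]
watch [0.543 0.266 0.03 ]
flask [ 0.738 -0.043  0.03 ]
beaker [0.684 0.073 0.03 ]
weight [ 0.401 -0.319  0.03 ]
spat [0.434 0.218 0.03 ]
```

```bash
cat >> h.py <<'E'
def tool(yaw,pitch):
    "tool holding gauge whose x has this yaw and elevation (deg)"
    a,p=np.radians([yaw,pitch]); z=np.array([np.sin(p)*np.cos(a),np.sin(p)*np.sin(a),-np.cos(p)]); x=np.array([np.sin(a),-np.cos(a),0]); return np.stack([x,np.cross(z,x),z],1)
def row(pos,Rt,frm=None,pr=True):
    s=observe() if frm is None else None
    p0,R0=(s['eef_pos'],rot(s)) if frm is None else frm
    r=np.r_[R0.T@(np.array(pos)-p0)*1000,np.degrees(R.from_matrix(R0.T@Rt).as_rotvec())]
    if pr: print('shift mm',r[:3].round(1),'rot deg',r[3:].round(2),'dist',np.linalg.norm(r[:3]).round(),'ang',np.linalg.norm(r[3:]).round(1))
    return r
E
python3 - <<'E'
from h import *
Rt=tool(4.2,38); g=np.array([.563,-.381,.115]); row(g-.15*Rt[:,2],Rt)
E
```

```text
shift mm [ -16.5 -337.9    5.4] rot deg [37.85  4.31 12.19] dist 338.0 ang 40.0
```

Call:
send_rows:
  plan: [-0.016,-0.338,0.005,37.9,4.3,12.2,-1,-0.016,-0.338,0.005,37.9,4.3,12.2,-1,-0.016,-0.338,0.005,37.9,4.3,12.2,-1,-0.016,-0.338,0.005,37.9,4.3,12.2,-1,-0.016,-0.338,0.005,37.9,4.3,12.2,-1,-0.016,-0.338,0.005,37.9,4.3,12.2,-1,-0.016,-0.338,0.005,37.9,4.3,12.2,-1,-0.016,-0.338,0.005,37.9,4.3,12.2,-0.1,-0.016,-0.338,0.005,37.9,4.3,12.2,-0.1,-0.016,-0.338,0.005,37.9,4.3,12.2,-0.1]
  grip_force: 100

```text
time_s: 1.35
eef_pos: [0.4706, -0.3895, 0.2343]
tool_rot: [-0.238, 0.692, -0.644, 0.223]
force: [-0.1, -0.9, 0.2]
gripper_width: 0.0465
```

Run:
```python
from h import *
s=observe();print(s['time_s'],s['eef_pos'],rot(s).round(3).tolist(),s['gripper_width'],s['joint_positions'].round(2),s['force'])
im,d=grab('wrist'); save(cv2.convertScaleAbs(im,alpha=1.5),'w1.png',1.25)
```

```text
1.35 [ 0.47057914 -0.38952958  0.23429065] [[0.072, -0.785, 0.615], [-0.997, -0.057, 0.043], [0.001, -0.616, -0.787]] 0.04649548862923096 [-0.97  0.18 -0.47  0.55  0.56  2.21] [-0.09057555 -0.91995295  0.20774206]
```

View pics/w1.png

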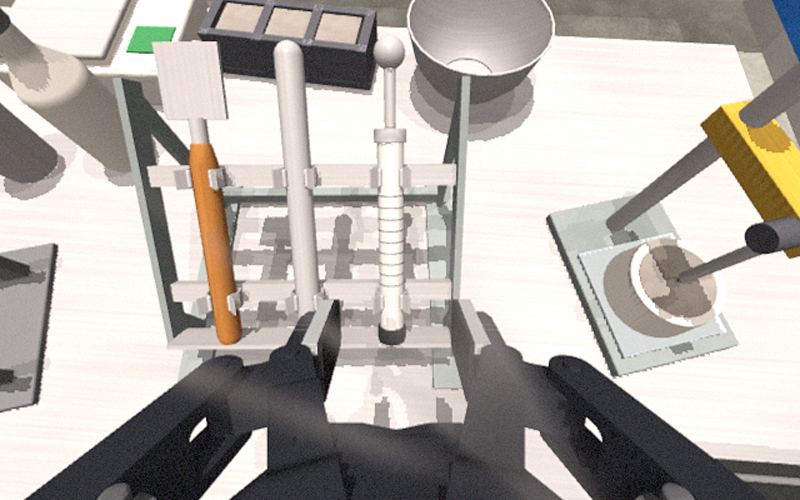

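The wrist picture shows the gauge running straight from the ball (389,52) past the collar (390,135) to the tail cap (392,335). Its clips are at rows 176 and 298, and the fingers are centred around column 398.

Run:
```python
from h import *
W=cloud('wrist'); s=observe()
# tube surface pts, bare part rows 195..285 of the view
P=W[156:229,307:319].reshape(-1,3); P=P[~np.isnan(P).any(1)]; c=np.median(P,0); P=P[np.linalg.norm(P-c,axis=1)<.06]
c=P.mean(0); d=np.linalg.svd(P-c)[2][0]; d*=np.sign(d[0]); print('axis',d,'yaw',np.degrees(np.arctan2(d[1],d[0])),'elev',np.degrees(np.arcsin(d[2])))
Rt=rot(s)
# surface line -> axis: 10 mm deeper along tool z ; 
def near(u,v,r=2):
    q=W[int(v/1.25)-r:int(v/1.25)+r+1,int(u/1.25)-r:int(u/1.25)+r+1].reshape(-1,3); return np.nanmedian(q,0)
for nm,u,v,dep in(('ball',389,52,11),('upclip tube',390,190,9.5),('mid',391,237,9.5),('low',391.5,280,9.5),('cap',392,336,12)):
    p=near(u,v)+dep/1000*Rt[:,2]; print(nm,p.round(4),'tool',(Rt.T@(p-s['eef_pos'])).round(4))
# clips (image centres): use pixel rays at measured depth
for nm,u,v in(('clipU',377,177),('clipU r',404,177),('clipL',379,299),('clipLr',405,299),('collar',390,135)): print(nm,near(u,v,1).round(4),(Rt.T@(near(u,v,1)-s['eef_pos'])).round(4))
```

```text
axis [0.78494759 0.05263329 0.61732245] yaw 3.8361261239185813 elev 38.12086830029091
ball [ 0.6627 -0.3716  0.1963] tool [-0.0041 -0.1284  0.1488]
upclip tube [ 0.5896 -0.3774  0.1398] tool [-0.0037 -0.0358  0.1481]
mid [ 0.5618 -0.3792  0.1179] tool [-0.0039 -0.0004  0.1482]
low [ 0.5336 -0.382   0.0955] tool [-0.0031  0.0358  0.1484]
cap [ 0.4961 -0.3846  0.0655] tool [-0.0032  0.0838  0.1487]
clipU [ 0.5904 -0.3672  0.1553] [-0.0137 -0.0465  0.1368]
clipU r [ 0.5918 -0.3873  0.1546] [ 0.0064 -0.0461  0.1374]
clipL [ 0.5138 -0.3734  0.0952] [-0.0132  0.051   0.1368]
clipLr [ 0.5151 -0.3945  0.0961] [0.008  0.0507 0.1359]
collar [ 0.6133 -0.3759  0.1728] [-0.0034 -0.0749  0.1367]
```

Call:
send_rows:
  plan: [-0.0035,0.002,0.05,0,0,0,-0.1,-0.0035,0.002,0.09,0,0,0,-0.1,-0.0035,0.002,0.12,0,0,0,-0.1,-0.0035,0.002,0.14,0,0,0,-0.1,-0.0035,0.002,0.15,0,0,0,-0.1,-0.0035,0.002,0.158,0,0,0,-0.1,-0.0035,0.002,0.158,0,0,0,-0.1,-0.0035,0.002,0.158,0,0,0,1,-0.0035,0.002,0.158,0,0,0,1,-0.0035,0.002,0.158,0,0,0,1,-0.0035,0.002,0.158,0,0,0,1,-0.0035,0.002,0.158,0,0,0,1,-0.0035,0.002,0.158,0,0,0,1]
  grip_force: 100

```text
time_s: 3.02
eef_pos: [0.5665, -0.379, 0.1097]
tool_rot: [-0.238, 0.692, -0.643, 0.223]
force: [-5.0, 0.5, 6.1]
gripper_width: 0.0175
```

Call:
send_rows:
  plan: [0,0,-0.006,0,0,0,1,0,0,-0.012,0,0,0,1,0,0,-0.018,0,0,0,1,0,0,-0.026,0,0,0,1,0,0,-0.04,0,0,0,1,0,0,-0.06,0,0,0,1,0,0,-0.09,0,0,0,1,0,0,-0.12,0,0,0,1,0,0,-0.12,0,0,0,1,0,0,-0.12,0,0,0,1]

```text
time_s: 4.28
eef_pos: [0.4924, -0.3836, 0.2028]
tool_rot: [-0.238, 0.692, -0.644, 0.222]
force: [-1.2, -0.1, -3.3]
gripper_width: 0.0169
```

Run:
```python
from h import *
s=observe();print(s['time_s'],s['eef_pos'],s['gripper_width'],s['force'],s['joint_positions'].round(2))
im,d=grab('wrist'); save(cv2.convertScaleAbs(im,alpha=1.5),'w2.png',1.25)
```

```text
4.275 [ 0.49240033 -0.38361139  0.20281041] 0.016919498997930053 [-1.15499351 -0.12978587 -3.26266296] [-0.92  0.22 -0.51  0.44  0.54  2.26]
```

View pics/w2.png

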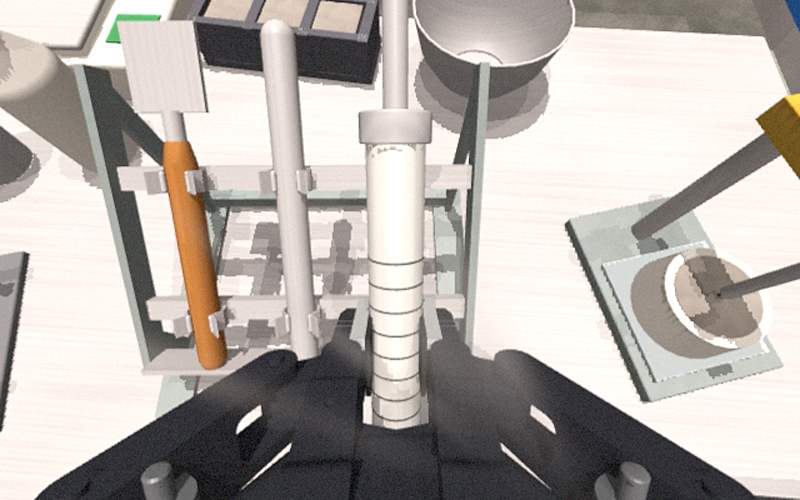

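The gauge is out and held: its tube runs up the middle (column 397), with the collar at rows 110–143. The tamper and scraper are still in their clips. Next I measure the gauge in the tool frame.

```bash
cat > gp.py <<'E'
from h import *
def gauge():
    z=load('wrist'); M=np.array(viewer.camera_params('wrist')['mount']); K=z['K'];d=z['d'];v,u=np.mgrid[:400,:640]
    P=np.stack([(u-K[0,2])/K[0,0]*d,(v-K[1,2])/K[1,1]*d,d],-1)@M[:3,:3].T+M[:3,3]; P[d==0]=np.nan
    Q=P[130:230,285:350].reshape(-1,3); Q=Q[(abs(Q[:,0])<.02)&(abs(Q[:,2]+.011)<.03)]
    # cylinder fit: axis through (x0,0,z0) direction (a,-1,b), radius 10 mm
    from scipy.optimize import least_squares
    def f(p):
        dd=np.array([p[2],-1,p[3]]);dd/=np.linalg.norm(dd);w=Q-[p[0],0,p[1]];return np.linalg.norm(np.cross(w,dd),axis=1)-.010
    r=least_squares(f,[0,-.011,0,0],loss='soft_l1',f_scale=.001); print('n',len(Q),'x0,z0 mm',(r.x[:2]*1000).round(1),'tilt deg x,z',np.degrees(r.x[2:]).round(2),'rms',np.sqrt(np.mean(r.fun**2)))
    C=P[60:150,280:360].reshape(-1,3); C=C[(abs(C[:,0])<.02)&(abs(C[:,2]+.011)<.03)]
    rr=np.hypot(C[:,0]-r.x[0]-r.x[2]*-C[:,1],C[:,2]-r.x[1]-r.x[3]*-C[:,1])
    k=C[(rr>.0109)&(rr<.0135)]; print('collar y mm',np.percentile(k[:,1]*1000,[1,5,50,95,99]).round(1),len(k))
    b=C[(rr<.006)]; print('bar y',np.percentile(b[:,1]*1000,[1,50,99]).round(1) if len(b) else None)
if __name__=='__main__': gauge()
E
python3 gp.py
```

```text
n 4538 x0,z0 mm [ 0.2 -8.9] tilt deg x,z [-0.08  0.32] rms 0.0004957367694982387
collar y mm [-81.  -80.6 -76.1 -71.5 -62. ] 1569
bar y [-91.3 -86.7 -81.9]
```

Run:
```python
from h import *
s=observe();Rt=tool(4,0)
row(s['eef_pos']+[-.03,0,.08],Rt); c=np.array([.6235,.285]);d=np.array([np.cos(np.radians(4)),np.sin(np.radians(4))])
m=c-.135*d; p=np.array([m[0]+.004,m[1]-.055,.25]); row(p,Rt); row(s['eef_pos']*.5+p*.5+[0,0,.05],Rt)
```

```text
shift mm [ -2.2 -25.7 -81.5] rot deg [-38.01   0.04   0.19] dist 85.0 ang 38.0
shift mm [-602.2  -64.6  -10.4] rot deg [-38.01   0.04   0.19] dist 606.0 ang 38.0
shift mm [-301.1  -63.1  -44.6] rot deg [-38.01   0.04   0.19] dist 311.0 ang 38.0
```

Call:
send_rows:
  plan: [-0.002,-0.015,-0.05,-10,0,0,1,-0.002,-0.025,-0.08,-20,0,0,1,-0.002,-0.026,-0.082,-30,0,0,1,-0.02,-0.03,-0.08,-38,0,0.2,1,-0.06,-0.05,-0.07,-38,0,0.2,1,-0.11,-0.063,-0.06,-38,0,0.2,1,-0.165,-0.063,-0.055,-38,0,0.2,1,-0.22,-0.063,-0.05,-38,0,0.2,1,-0.275,-0.063,-0.045,-38,0,0.2,1,-0.33,-0.063,-0.04,-38,0,0.2,1,-0.385,-0.064,-0.035,-38,0,0.2,1,-0.44,-0.064,-0.03,-38,0,0.2,1,-0.49,-0.064,-0.02,-38,0,0.2,1,-0.54,-0.064,-0.015,-38,0,0.2,1,-0.58,-0.064,-0.01,-38,0,0.2,1,-0.602,-0.064,-0.01,-38,0,0.2,1,-0.602,-0.064,-0.01,-38,0,0.2,1,-0.602,-0.064,-0.01,-38,0,0.2,1]

```text
time_s: 6.58
eef_pos: [0.5116, 0.0976, 0.25]
tool_rot: [-0.016, 0.761, -0.649, -0.02]
force: [0.1, 0.7, -2.6]
gripper_width: 0.017
```

Run:
```python
from h import *
s=observe();print(s['time_s'],s['eef_pos'],s['gripper_width'],s['force'],s['joint_positions'].round(2),rot(s).round(3).tolist())
im,d=grab('wrist'); save(cv2.convertScaleAbs(im,alpha=1.5),'w3.png',1.25)
from gp import gauge; gauge()
```

```text
6.575 [0.51156503 0.09763278 0.25004076] 0.016956326054593723 [ 0.14587675  0.71414866 -2.64248409] [ 0.16  0.25 -0.13  1.2   0.05  3.14] [[0.158, -0.987, -0.009], [-0.986, -0.158, 0.051], [-0.051, 0.001, -0.999]]
n 4544 x0,z0 mm [ 0.2 -8.7] tilt deg x,z [-0.11  0.4 ] rms 0.0004976130766168711
collar y mm [-81.3 -80.9 -76.4 -71.7 -62.1] 1569
bar y [-91.6 -87.  -82.2]
```

View pics/w3.png

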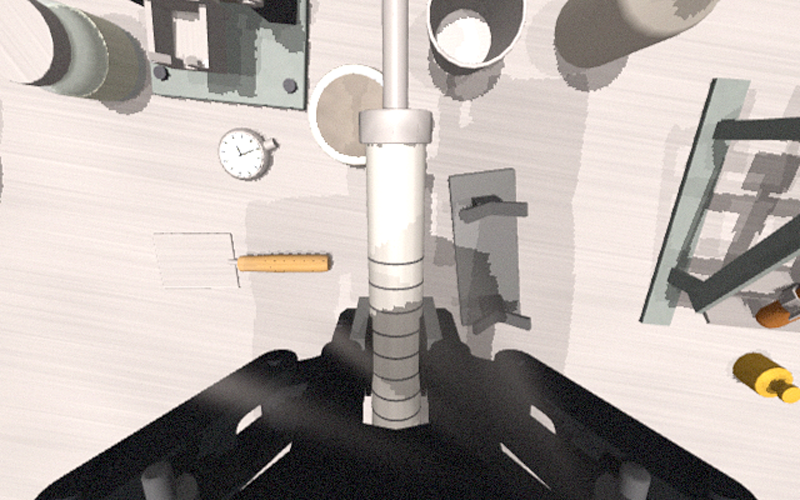

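The held gauge is still seated, but j6 is at its 3.14 limit. This grasp can't reach the station's yaw, so I have to regrasp turned by half a turn. I'll set the gauge down in the cradle for that (base around (490,250), V rests at about (495,208) and (500,322)), and I measure the cradle first.

Run:
```python
from h import *
W=cloud('wrist'); s=observe(); z=load('wrist')
m=np.zeros((400,640),bool); m[125:275,352:430]=1
im=z['im'].astype(int); 
bench=W[m&(W[...,2]<.004)&(W[...,2]>-.02)]; print('bench z',np.median(bench[:,2]))
k=m&(W[...,2]>.0045)&(W[...,2]<.013); k=cv2.morphologyEx(k.astype(np.uint8),cv2.MORPH_OPEN,np.ones((3,3)))
n,l,st,_=cv2.connectedComponentsWithStats(k); i=1+np.argmax(st[1:,4]); P=W[l==i]; print('base',len(P),cv2.minAreaRect((P[:,:2]*1000).astype(np.float32)))
k=m&(W[...,2]>.03)&(W[...,2]<.08)
Q=W[k]; print(len(Q)); 
for q in(Q[Q[:,0]>.485],Q[Q[:,0]<.485]): print('V',len(q),cv2.minAreaRect((q[:,:2]*1000).astype(np.float32)),'mean',q.mean(0),q[:,2].max(),'top y ends',q[np.argmax(q[:,1])],q[np.argmin(q[:,1])])
c=lambda u,v,zz:print((u,v),ray('wrist',u/1.25,v/1.25,zz).round(4))
c(449,175,.008);c(515,168,.008)
```

```text
bench z -0.0006877988683641756
base 4957 ((483.1199645996094, 7.581825256347656), (169.18954467773438, 66.08566284179688), 16.415786743164062)
1291
V 658 ((535.5826416015625, 22.86914825439453), (12.580123901367188, 55.36096954345703), 16.652202606201172) mean [0.53662258 0.02217722 0.05682751] 0.07102592481896819 top y ends [0.53276182 0.05032297 0.06736713] [ 0.53734256 -0.00496501  0.06566301]
V 633 ((430.19024658203125, -7.755157470703125), (13.510266304016113, 54.31083297729492), 16.374086380004883) mean [ 0.43206666 -0.0082517   0.05450515] 0.07020276008709203 top y ends [0.42772866 0.01921476 0.06638075] [ 0.43257254 -0.03498579  0.06644672]
(449, 175) [0.5554 0.0625 0.008 ]
(515, 168) [ 5.726e-01 -2.000e-04  8.000e-03]
```

Run:
```python
from h import *
Rt=tool(16.4,0)
for z in(.14,.07,.056,.051): row([.4868,.0087,z],Rt)
```

```text
shift mm [ 89.6  38.5 105.6] rot deg [-0.14  2.96 -7.29] dist 144.0 ang 7.9
shift mm [ 93.2  38.5 175.5] rot deg [-0.14  2.96 -7.29] dist 202.0 ang 7.9
shift mm [ 94.   38.5 189.5] rot deg [-0.14  2.96 -7.29] dist 215.0 ang 7.9
shift mm [ 94.2  38.5 194.5] rot deg [-0.14  2.96 -7.29] dist 219.0 ang 7.9
```

Call:
send_rows:
  plan: [0.04,0.02,0.03,0,1.5,-4,1,0.08,0.035,0.06,-0.1,3,-7.3,1,0.09,0.0385,0.09,-0.1,3,-7.3,1,0.09,0.0385,0.105,-0.1,3,-7.3,1,0.09,0.0385,0.105,-0.1,3,-7.3,1,0.09,0.0385,0.105,-0.1,3,-7.3,1]

```text
time_s: 7.38
eef_pos: [0.4874, 0.0086, 0.1413]
tool_rot: [-0.0, 0.801, -0.599, 0.001]
force: [-0.2, -0.2, -2.4]
gripper_width: 0.0169
```

Run:
```python
from h import *
s=observe();print(s['eef_pos'],s['force'],s['joint_positions'].round(2))
Rt=tool(16.4,0)
for z in(.07,.056,.051): row([.4868,.0087,z],Rt)
```

```text
[0.48739662 0.00859934 0.1413394 ] [-0.20595567 -0.22521964 -2.37362846] [ 0.02  0.26 -0.41  0.9  -0.    2.87]
shift mm [-0.3  0.7 71.3] rot deg [-0.11 -0.07  0.04] dist 71.0 ang 0.1
shift mm [-0.4  0.7 85.3] rot deg [-0.11 -0.07  0.04] dist 85.0 ang 0.1
shift mm [-0.4  0.7 90.3] rot deg [-0.11 -0.07  0.04] dist 90.0 ang 0.1
```

Good. I lower it to just above seating.

Call:
send_rows:
  plan: [0,0.0005,0.03,0,0,0,1,0,0.0005,0.055,0,0,0,1,0,0.0005,0.07,0,0,0,1,0,0.0005,0.08,0,0,0,1,0,0.0005,0.085,0,0,0,1,0,0.0005,0.087,0,0,0,1,0,0.0005,0.088,0,0,0,1,0,0.0005,0.088,0,0,0,1]

```text
time_s: 8.38
eef_pos: [0.4866, 0.0084, 0.0528]
tool_rot: [-0.0, 0.801, -0.599, 0.001]
force: [-0.0, -0.0, -3.7]
gripper_width: 0.017
```

Call:
send_rows:
  plan: [0,0,0.0008,0,0,0,1,0,0,0.0016,0,0,0,1,0,0,0.0022,0,0,0,1,0,0,0.0022,0,0,0,1]

```text
time_s: 8.88
eef_pos: [0.4864, 0.0087, 0.0507]
tool_rot: [-0.0, 0.801, -0.599, 0.0]
force: [-2.4, 2.0, 4.0]
gripper_width: 0.0171
```

Call:
send_rows:
  plan: [0,0,0,0,0,0,0.4,0,0,0,0,0,0,0.1,0,0,0,0,0,0,-0.1,0,0,0,0,0,0,-0.1,0,0,0,0,0,0,-0.1,0,0,-0.02,0,0,0,-0.1,0,0,-0.06,0,0,0,-0.1,0,0,-0.09,0,0,0,-0.1,0,0,-0.1,0,0,-10,-0.1,0,0,-0.1,0,0,-20,-0.1,0,0,-0.1,0,0,-30,-0.1,0,0,-0.1,0,0,-40,-0.1,0,0,-0.1,0,0,-50,-0.1,0,0,-0.1,0,0,-60,-0.1,0,0,-0.1,0,0,-70,-0.1,0,0,-0.1,0,0,-80,-0.1,0,0,-0.1,0,0,-90,-0.1]

```text
time_s: 11.0
eef_pos: [0.4861, 0.0085, 0.1502]
tool_rot: [0.0, 0.989, 0.146, 0.0]
force: [0.2, -0.6, 0.3]
gripper_width: 0.0467
```

Call:
send_rows:
  plan: [0,0,0,0,0,-10,-0.1,0,0,0,0,0,-20,-0.1,0,0,0,0,0,-30,-0.1,0,0,0,0,0,-40,-0.1,0,0,0,0,0,-50,-0.1,0,0,0,0,0,-60,-0.1,0,0,0,0,0,-70,-0.1,0,0,0,0,0,-80,-0.1,0,0,0,0,0,-90,-0.1,0,0,0,0,0,-90,-0.1]

```text
time_s: 12.25
eef_pos: [0.4861, 0.0084, 0.1502]
tool_rot: [0.0, 0.6, 0.8, -0.0]
force: [0.5, -0.7, 0.7]
gripper_width: 0.0472
```

Run:
```python
from h import *
s=observe();print(s['time_s'],s['eef_pos'],rot(s).round(3).tolist(),s['joint_positions'].round(2),s['gripper_width'])
im,d=grab('wrist'); save(cv2.convertScaleAbs(im,alpha=1.5),'w4.png',1.25)
im,d=grab('top')
```

```text
12.25 [0.48609359 0.00844288 0.15022656] [[-0.281, 0.96, 0.0], [0.96, 0.281, -0.001], [-0.001, 0.0, -1.0]] [ 0.02  0.25 -0.39  0.92 -0.   -0.27] 0.04722868177887664
```

View pics/w4.png

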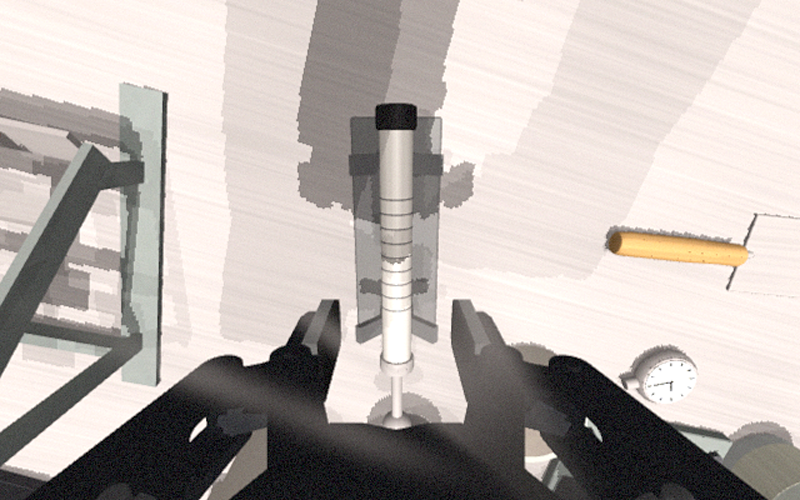

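The gauge lies well in the cradle: cap at (396,115), collar at (397,365). With the jaws empty I look at the coupling from straight above.

```bash
cat >> h.py <<'E'
def toolf(yaw,pitch=0): return tool(yaw,pitch)@np.diag([-1,-1,1])
E
python3 - <<'E'
from h import *
row([.61,.285,.24],toolf(4))
E
```

```text
shift mm [230.6 196.5 -89.9] rot deg [ 0.02  0.04 12.29] dist 316.0 ang 12.3
```

Call:
send_rows:
  plan: [0.03,0.025,-0.05,0,0,4,-0.1,0.07,0.06,-0.09,0,0,8,-0.1,0.12,0.1,-0.09,0,0,12.3,-0.1,0.16,0.14,-0.09,0,0,12.3,-0.1,0.2,0.17,-0.09,0,0,12.3,-0.1,0.23,0.196,-0.09,0,0,12.3,-0.1,0.23,0.196,-0.09,0,0,12.3,-0.1,0.23,0.196,-0.09,0,0,12.3,-0.1]

```text
time_s: 13.35
eef_pos: [0.6086, 0.2842, 0.2397]
tool_rot: [0.0, 0.681, 0.732, -0.001]
force: [1.3, -0.2, 1.1]
gripper_width: 0.0469
```

Run:
```python
from h import *
s=observe();print(s['time_s'],s['eef_pos'],rot(s).round(3).tolist(),s['joint_positions'].round(2))
im,d=grab('wrist'); im=cv2.convertScaleAbs(im,alpha=1.5)
c=im[80:310,220:420]; save(c,'w5.png',2.6)
```

```text
13.35 [0.60857746 0.28416054 0.23967815] [[-0.071, 0.997, -0.001], [0.997, 0.071, -0.002], [-0.002, -0.001, -1.0]] [ 0.44  0.52  0.27  1.32 -0.    0.37]
```

View pics/w5.png

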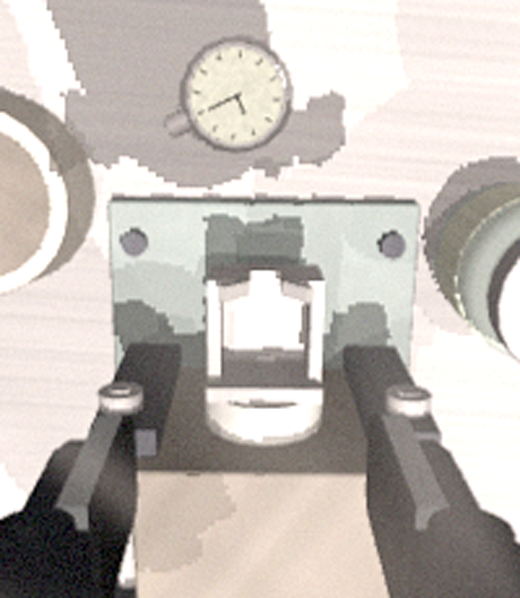

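The crop shows the coupling pocket straight under the tool: side walls at columns 212 and 317, slot with flared guides at (265,278), back wall at row about 385.

Run:
```python
from h import *
W=cloud('wrist'); m=np.zeros((400,640),bool); m[175:255,295:350]=1
z=W[...,2]
# block top and plate front for yaw
k=(z>.115)&(z<.128); k[:255]=0;k[:,:265]=0;k[:,370:]=0; P=W[k]; print('block',P.mean(0),np.min(P[:,0]))
g=[]
for u in range(280,355,5):
    col=W[230:290,u]; q=col[(col[:,2]>.115)&(col[:,2]<.128)]
    if len(q): g.append(q[np.argmin(q[:,0]),:2])
g=np.array(g); 
if len(g)>3: f=np.polyfit(g[:,1],g[:,0],1); print('block front edge x at y=.285',np.polyval(f,.285),'yaw',np.degrees(-np.arctan(f[0])))
k=m&(z>.078)&(z<.091); Q=W[k]; print('walls',len(Q),cv2.minAreaRect((Q[:,:2]*1000).astype(np.float32)),np.median(Q[:,2]))
k=m&(z>.091)&(z<.1); Q=W[k]; print('guides',len(Q),Q.mean(0),Q.min(0),Q.max(0))
k=m&(z>.055)&(z<.068); Q=W[k]; print('floor',len(Q),Q.min(0) if len(Q) else 0,Q.max(0) if len(Q) else 0)
c=lambda n,x,y,zz:print(n,ray('wrist',220+x/2.6,80+y/2.6,zz).round(4))
c('wall L outer mid',205,330,.0855);c('wall R outer',324,330,.0855);c('L inner',220,330,.0855);c('R in',303,330,.0855)
c('Lfront',207,278,.0855);c('Rfront',323,275,.0855);c('back L',206,386,.0855);c('back R',323,386,.0855)
c('slot mid front',265,272,.0855);c('plateFL',416,200,.006);c('plateFR',111,198,.006);c('watch',237,94,.014)
# transects: heights across slot
for v in range(180,232,4): print(v,[f'{a*1000:.0f}' for a in z[v,296:350:2]],W[v,322,0].round(4))
```

```text
block [0.70904022 0.2928528  0.1207766 ] 0.6701967018114844
block front edge x at y=.285 0.6732311195264213 yaw 3.805709700790318
walls 906 ((641.0130615234375, 292.69573974609375), (64.9084701538086, 59.466796875), 3.480678081512451) 0.08496652367110274
guides 1005 [0.65797058 0.29272293 0.09533774] [0.60798973 0.26588384 0.09100372] [0.67497495 0.32288172 0.09996318]
floor 1062 [0.607567   0.26339868 0.05511032] [0.67524546 0.32669369 0.0679889 ]
wall L outer mid [0.6315 0.2673 0.0855]
wall R outer [0.6281 0.3146 0.0855]
L inner [0.6311 0.2733 0.0855]
R in [0.6287 0.3062 0.0855]
Lfront [0.6101 0.2669 0.0855]
Rfront [0.6057 0.312  0.0855]
back L [0.6554 0.269  0.0855]
back R [0.652  0.3165 0.0855]
slot mid front [0.6061 0.2893 0.0855]
plateFL [0.5847 0.3622 0.006 ]
plateFR [0.5942 0.2152 0.006 ]
watch [0.5415 0.2728 0.014 ]
180 ['11', '12', '10', '11', '11', '11', '13', '11', '9', '11', '13', '13', '11', '11', '12', '11', 'nan', '11', '10', '12', '11', '13', '11', '11', '13', '11', '12'] 0.6183
184 ['11', '13', '12', '72', '72', '71', '70', '70', '73', '71', '71', '68', '69', '69', 
[... 1301 characters left out ...]
434
216 ['12', '12', '85', '84', '85', '61', '61', '61', '61', '60', '61', '61', '60', '61', '61', '61', '62', '63', '61', '61', '61', '74', '85', '86', '12', '11', '10'] 0.6487
220 ['11', '13', '85', '84', '85', '69', '68', '69', '68', '67', '67', '68', '68', '68', '68', '67', '66', '68', '67', '67', '67', '76', 'nan', '85', '11', '11', '12'] 0.6509
224 ['25', '24', '85', '84', '84', '81', '81', '79', '79', '80', '80', '81', '81', '79', '79', '80', '80', '78', '79', '79', '78', '79', '85', '84', '23', '23', '24'] 0.6511
228 ['37', '37', '92', '92', '92', '92', '90', '91', '92', '91', '92', '92', '91', '92', '91', '91', '91', '91', '91', '90', '90', '91', '90', '92', '36', '37', '36'] 0.6507
```

Run:
```python
from h import *
Rt=toolf(16.4)
row([.4864,.0085,.15],Rt);row([.4864,.0085,.0505],Rt)
```

```text
shift mm [-265.7 -141.3   90.5] rot deg [ -0.02   0.08 -12.34] dist 314.0 ang 12.3
shift mm [-265.6 -141.3  190. ] rot deg [ -0.02   0.08 -12.34] dist 356.0 ang 12.3
```

Call:
send_rows:
  plan: [-0.05,-0.025,0,0,0,-4,-0.1,-0.1,-0.05,0,0,0,-8,-0.1,-0.15,-0.08,0,0,0,-12.3,-0.1,-0.2,-0.11,0.02,0,0,-12.3,-0.1,-0.25,-0.135,0.06,0,0,-12.3,-0.1,-0.2657,-0.1413,0.09,0,0,-12.3,-0.1,-0.2657,-0.1413,0.13,0,0,-12.3,-0.1,-0.2657,-0.1413,0.16,0,0,-12.3,-0.1,-0.2657,-0.1413,0.18,0,0,-12.3,-0.1,-0.2657,-0.1413,0.19,0,0,-12.3,-0.1,-0.2657,-0.1413,0.19,0,0,-12.3,-0.1,-0.2657,-0.1413,0.19,0,0,-12.3,1,-0.2657,-0.1413,0.19,0,0,-12.3,1,-0.2657,-0.1413,0.19,0,0,-12.3,1,-0.2657,-0.1413,0.19,0,0,-12.3,1,-0.2657,-0.1413,0.19,0,0,-12.3,1,-0.2657,-0.1413,0.18,0,0,-12.3,1,-0.2657,-0.1413,0.15,0,0,-12.3,1,-0.2657,-0.1413,0.1,0,0,-12.3,1,-0.2657,-0.1413,0.05,0,0,-12.3,1]
  grip_force: 100

```text
time_s: 15.9
eef_pos: [0.4866, 0.0094, 0.1917]
tool_rot: [0.0, 0.599, 0.801, -0.0]
force: [1.4, -0.5, -3.1]
gripper_width: 0.0171
```

Run:
```python
from h import *
s=observe();print(s['time_s'],s['eef_pos'],rot(s).round(3).tolist(),s['gripper_width'],s['force'],s['joint_positions'].round(2))
im,d=grab('wrist'); save(cv2.convertScaleAbs(im,alpha=1.5)[100:380,200:440],'w6.png',2)
grab('scene');grab('top')
```

```text
15.9 [0.48655494 0.00936814 0.19173947] [[-0.283, 0.959, -0.001], [0.959, 0.283, -0.001], [-0.001, -0.001, -1.0]] 0.01710828872307016 [ 1.42933117 -0.4565115  -3.10428717] [ 0.02  0.22 -0.32  1.03 -0.   -0.27]
```

View pics/w6.png

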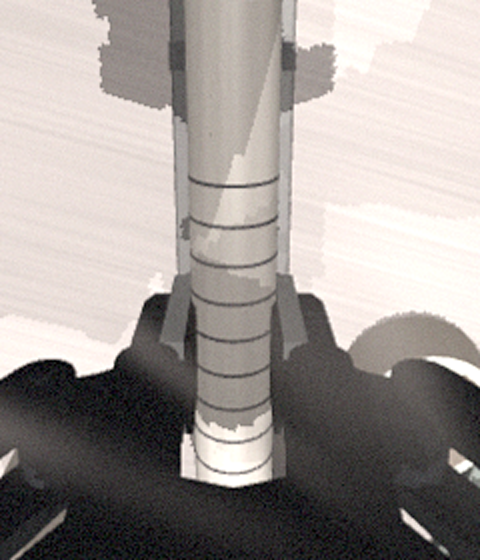

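The gauge is gripped again, with its rings centred at column 233 of the crop. I fit its axis and cap end in the tool frame, then plan the approach.

Run:
```python
from gp import *
gauge()
z=load('wrist'); M=np.array(viewer.camera_params('wrist')['mount']); K=z['K'];d=z['d'];v,u=np.mgrid[:400,:640]
P=np.stack([(u-K[0,2])/K[0,0]*d,(v-K[1,2])/K[1,1]*d,d],-1)@M[:3,:3].T+M[:3,3]; P[d==0]=np.nan
Q=P[20:180,300:340].reshape(-1,3); Q=Q[(abs(Q[:,0])<.006)&(abs(Q[:,2]+.009)<.02)]; print('tail y',np.nanmin(Q[:,1]), 'z at ends',[Q[abs(Q[:,1]-y)<.003][:,2].min().round(4) for y in(-.08,-.06,-.04,-.03)])
a=3.8; Rt=toolf(a); dr=np.r_[np.cos(np.radians(a)),np.sin(np.radians(a)),0]
c=np.array([.624,.2903,.075])
for off,dz in((.007,.13),(.007,.045),(.007,0),(0,0)):
    ball=c+off*dr+[0,0,dz]; tcp=ball-Rt@np.array([0,.131,-.009]); print(tcp.round(4)); row(tcp,Rt)
```

```text
n 4528 x0,z0 mm [ 0.1 -7.6] tilt deg x,z [-0.06 -0.47] rms 0.00048395279526007286
collar y mm [-91.4 -90.8 -85.9 -77.2 -62.9] 1768
bar y NoneTraceback (most recent call last):
  File "<stdin>", line 5, in <module>
    return umr_minimum(a, axis, None, out, keepdims, initial, where)
ValueError: zero-size array to reduction operation minimum which has no identity
```

Run:
```python
from h import *
a=3.8; Rt=toolf(a); dr=np.r_[np.cos(np.radians(a)),np.sin(np.radians(a)),0]
c=np.array([.624,.2903,.076])
for off,dz in((.007,.13),(.007,.045),(.007,0),(0,0)):
    ball=c+off*dr+[0,0,dz]; tcp=ball-Rt@np.array([0,.132,-.0078]); print(tcp.round(4)); row(tcp,Rt)
s=observe();mid=.5*(s['eef_pos']+tcp);print(mid)
```

```text
[0.4993 0.282  0.1982]
shift mm [258.6  86.5  -4.9] rot deg [ 0.41  0.1  12.65] dist 273.0 ang 12.7
[0.4993 0.282  0.1132]
shift mm [258.9  85.9  80.1] rot deg [ 0.41  0.1  12.65] dist 284.0 ang 12.7
[0.4993 0.282  0.0682]
shift mm [259.   85.6 125.1] rot deg [ 0.41  0.1  12.65] dist 300.0 ang 12.7
[0.4923 0.2816 0.0682]
shift mm [260.5  78.8 125.1] rot deg [ 0.41  0.1  12.65] dist 300.0 ang 12.7
[0.49092857 0.14550199 0.13080374]
```

Call:
send_rows:
  plan: [0.03,0.01,-0.005,0,0,0,1,0.08,0.025,-0.005,0,0,4,1,0.13,0.04,-0.005,0.2,0,8,1,0.18,0.06,-0.005,0.4,0.1,12.6,1,0.22,0.075,-0.005,0.4,0.1,12.6,1,0.25,0.083,-0.005,0.4,0.1,12.6,1,0.2587,0.0865,-0.005,0.4,0.1,12.6,1,0.2587,0.0865,-0.005,0.4,0.1,12.6,1,0.2587,0.0865,-0.005,0.4,0.1,12.6,1,0.2587,0.0865,-0.005,0.4,0.1,12.6,1]

```text
time_s: 17.3
eef_pos: [0.497, 0.2808, 0.1951]
tool_rot: [-0.002, 0.684, 0.73, -0.003]
force: [0.4, 0.2, -2.3]
gripper_width: 0.0173
```

Run:
```python
from h import *
s=observe();print(s['time_s'],s['eef_pos'],s['force'],s['joint_positions'].round(2))
grab('wrist');grab('top');im,d=grab('scene')
from gp import gauge
gauge()
a=3.8; Rt=toolf(a); dr=np.r_[np.cos(np.radians(a)),np.sin(np.radians(a)),0]; c=np.array([.624,.2903,.076])
row(c+.007*dr-Rt@np.array([0,.132,-.0078]),Rt)
# ball from top-cam cloud: expected near (.631,.291,.206)
for n in('top','scene'):
    W=cloud(n); b=np.array([.631,.2908,.206]); k=(np.linalg.norm(W-b,axis=-1)<.022); Q=W[k]; print(n,len(Q),Q.min(0) if len(Q) else '',Q.max(0) if len(Q) else '')
    if len(Q)>15:
        from scipy.optimize import least_squares
        r=least_squares(lambda p:np.linalg.norm(Q-p,axis=1)-.011,b,loss='soft_l1',f_scale=.001);print('ball fit',r.x.round(4),np.median(abs(r.fun)))
save(cv2.convertScaleAbs(im,alpha=1.6)[210:340,340:500],'s1.png',4)
```

```text
17.3 [0.49700727 0.28077816 0.19508054] [ 0.35900351  0.17663959 -2.27158132] [ 0.51  0.36 -0.1   1.11  0.    0.45]
n 4535 x0,z0 mm [-0.  -7.6] tilt deg x,z [ 0.03 -0.41] rms 0.0004950710806105201
collar y mm [-91.4 -90.7 -85.8 -73.8 -61.8] 1844
bar y None
shift mm [  0.5   3.  127.1] rot deg [-0.37 -0.02 -0.01] dist 127.0 ang 0.4
top 75 [0.60991533 0.27952445 0.20296593] [0.6371815  0.30037038 0.21686291]
ball fit [0.6272 0.2891 0.202 ] 0.0015476148911798774
scene 77 [0.6095695  0.279926   0.19376292] [0.64257617 0.2990179  0.21296747]
ball fit [0.6284 0.2895 0.2008] 0.0009662515206669345
```

View pics/s1.png

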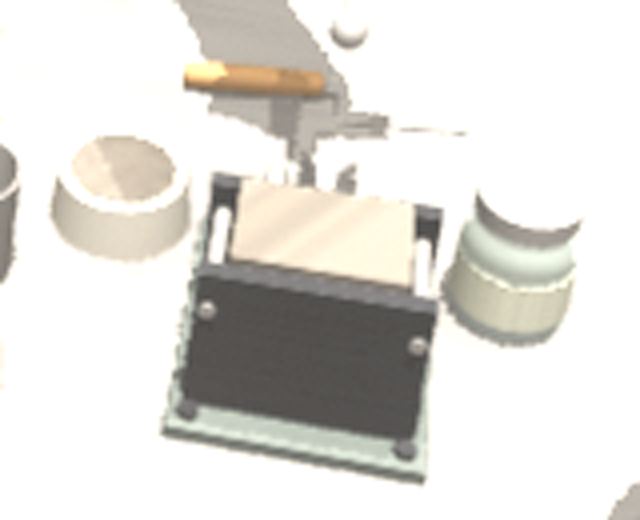

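Run:
```python
from h import *
W=cloud('top'); z=W[...,2]
for v in range(176,190,1): print(v,[f'{a*1000:.0f}' for a in z[v,208:236]],W[v,222,:2].round(3))
im=load('top')['im']; save(cv2.convertScaleAbs(im,alpha=1.5)[150:215,180:265],'t1.png',8)
b=lambda y,x,zz:ray('top',x,y,zz).round(4)
```

```text
176 ['10', '208', '206', '205', '206', '84', '76', '62', '65', '62', '60', '70', '66', '62', '62', '59', '61', '62', '60', '86', '90', '70', '60', '12', '9', '18', '16', '11'] [0.644 0.291]
177 ['13', '204', '208', '203', '203', '89', '70', '67', '62', '60', '66', '62', '62', '66', '64', '55', '59', '63', '54', '86', '85', '78', '65', '20', '10', '13', '10', '7'] [0.64 0.29]
178 ['14', '204', '208', '209', '203', '91', '75', '66', '67', '63', '60', '61', '62', '61', '64', '61', '65', '61', '60', '86', '81', '75', '61', '16', '11', '10', '9', '15'] [0.638 0.29 ]
179 ['12', '203', '209', '205', '209', '83', '78', '65', '61', '60', '60', '62', '61', '63', '62', '63', '62', '62', '64', '83', '87', '76', '66', '11', '15', '16', '12', '11'] [0.635 0.291]
180 ['14', '10', '206', '204', '205', '84', '81', '59', '62', '64', '59', '65', '57', '58', '64', '62', '59', '64', '67', '86', '84', '73', '62', '14', '8', '10', '14', '11'] [0.632 0.29 ]
181 ['18', '11', '204', '208', '204', '87', '79', '64', '63', '60', '56', '64', '57', '63', '65', '63', '66', '60', '57', '87', '90', '80', '59', '13', 
[... 850 characters left out ...]
', '85', '82', '80', '67', '72', '69', '72', '74', '81', '78', '75', '77', '75', '73', '59', '9', '14', '14', '17', '16'] [0.614 0.288]
187 ['13', '13', '209', '207', '201', '71', '68', '70', '65', '69', '60', '70', '68', '66', '62', '66', '62', '62', '63', '63', '59', '58', '64', '14', '11', '11', '13', '11'] [0.613 0.29 ]
188 ['13', '13', '211', '209', '205', '14', '11', '15', '11', '17', '13', '12', '15', '10', '14', '9', '11', '15', '16', '10', '10', '9', '10', '11', '10', '16', '15', '15'] [0.618 0.3  ]
189 ['16', '8', '204', '206', '207', '11', '11', '11', '14', '13', '16', '14', '18', '13', '12', '9', '17', '13', '11', '13', '5', '10', '10', '10', '12', '15', '14', '16'] [0.616 0.301]
```

View pics/t1.png

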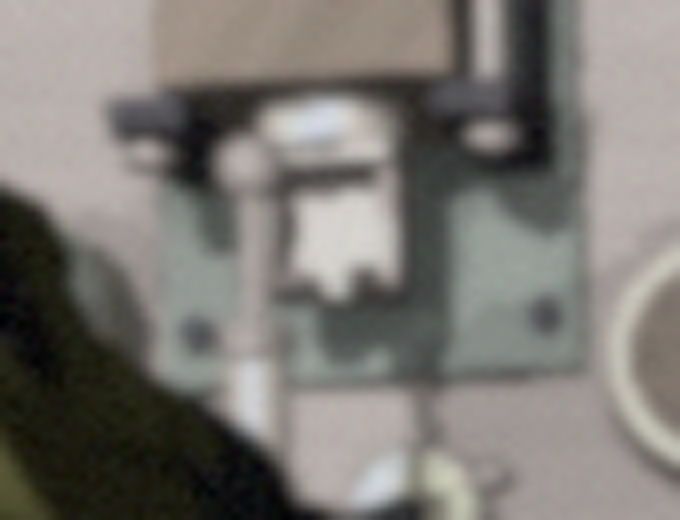

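The top crop shows the ball held above and to the side of the coupling only by parallax. The fits of the slot centre from both cameras agree at y≈0.2905. I descend in two stages.

Call:
send_rows:
  plan: [0.0006,0.003,0.03,-0.4,0,0,1,0.0006,0.003,0.06,-0.4,0,0,1,0.0006,0.003,0.08,-0.4,0,0,1,0.0006,0.003,0.09,-0.4,0,0,1,0.0006,0.003,0.095,-0.4,0,0,1,0.0006,0.003,0.1,-0.4,0,0,1,0.0006,0.003,0.105,-0.4,0,0,1,0.0006,0.003,0.11,-0.4,0,0,1,0.0006,0.003,0.11,-0.4,0,0,1]

```text
time_s: 18.58
eef_pos: [0.499, 0.2826, 0.0847]
tool_rot: [-0.0, 0.683, 0.73, -0.0]
force: [0.2, 0.4, -2.5]
gripper_width: 0.0173
```

Call:
send_rows:
  plan: [0,0,0.004,0,0,0,1,0,0,0.008,0,0,0,1,0,0,0.012,0,0,0,1,0,0,0.0155,0,0,0,1,0,0,0.0155,0,0,0,1]

```text
time_s: 19.2
eef_pos: [0.499, 0.2826, 0.0692]
tool_rot: [-0.0, 0.683, 0.73, -0.0]
force: [-0.5, 0.8, -2.8]
gripper_width: 0.017
```

Run:
```python
from h import *
s=observe();print(s['time_s'],s['eef_pos'],s['force'],s['wrist_torque'])
im,d=grab('top'); save(cv2.convertScaleAbs(im,alpha=1.5)[150:215,180:265],'t2.png',8)
```

```text
19.2 [0.49897353 0.28259561 0.06915831] [-0.46228724  0.82835786 -2.79217672] [ 0.00520096  0.00888164 -0.01774531]
```

View pics/t2.png

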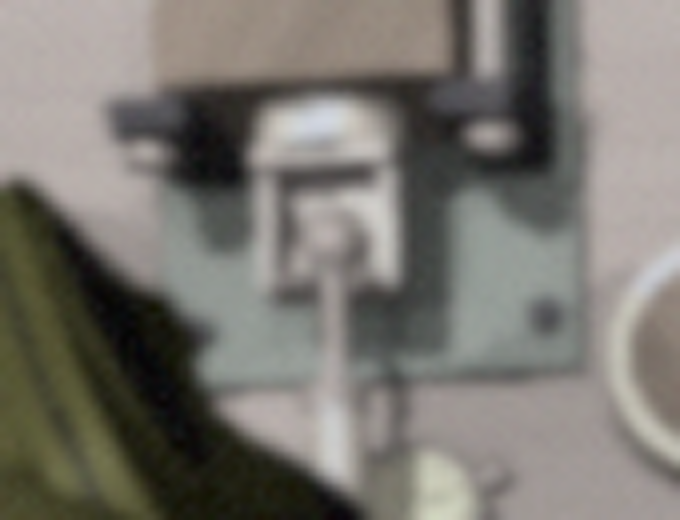

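The ball sits in the pocket and the bar in the slot, with no contact force (all 12 views are now used). I pull part way and find the contact point by force.

Call:
send_rows:
  plan: [0,-0.003,0,0,0,0,1,0,-0.006,0,0,0,0,1,0,-0.009,0,0,0,0,1,0,-0.012,0,0,0,0,1,0,-0.015,0,0,0,0,1,0,-0.018,0,0,0,0,1,0,-0.018,0,0,0,0,1,0,-0.018,0,0,0,0,1]

```text
time_s: 20.25
eef_pos: [0.4831, 0.2819, 0.0703]
tool_rot: [0.001, 0.683, 0.73, 0.002]
force: [7.0, -1.7, -4.1]
gripper_width: 0.0173
```

Call:
send_rows:
  plan: [0,-0.003,0,0,0,0,1,0,-0.006,0,0,0,0,1,0,-0.009,0,0,0,0,1,0,-0.009,0,0,0,0,1,0,-0.009,0,0,0,0,1]

```text
time_s: 20.88
eef_pos: [0.4755, 0.2816, 0.0706]
tool_rot: [0.002, 0.683, 0.73, 0.003]
force: [7.3, -0.3, -3.9]
gripper_width: 0.0174
```

Run:
```python
from h import *
s=observe();print(s['time_s'],s['eef_pos'],s['force'],s['wrist_torque'])
W0=load('wrist')
grab('wrist')
from gp import gauge; gauge()
grab('top'); W=cloud('top'); b=np.array([.624,.2905,.075]); Q=W[np.linalg.norm(W-b,axis=-1)<.0145];
```

```text
20.875 [0.47550108 0.28161542 0.07062487] [ 7.28236015 -0.26361789 -3.87307799] [-0.11138362 -1.48225053 -0.21561517]
n 4550 x0,z0 mm [-0.  -7.6] tilt deg x,z [ 0.11 -1.07] rms 0.0004883280689095
collar y mm [-91.2 -90.6 -85.7 -74.2 -63.1] 1831
bar y None
```

Call:
send_rows:
  plan: [0,-0.003,0,0,0,0,1,0,-0.006,0,0,0,0,1,0,-0.009,0,0,0,0,1,0,-0.01,0,0,0,0,1,0,-0.01,0,0,0,0,1]

```text
time_s: 21.6
eef_pos: [0.467, 0.2813, 0.0711]
tool_rot: [0.003, 0.683, 0.73, 0.004]
force: [10.9, -1.0, -3.7]
gripper_width: 0.0169
```

Run:
```python
from h import *
from scipy.optimize import least_squares
for i in range(3):
    grab('top'); s=observe();print(s['time_s'],s['eef_pos'],s['force'])
    W=cloud('top'); a=np.radians(3.8); 
    # profile along bar, ball end side and mouth/collar: points near gauge axis line
    o=np.array([.624,.2905,.075]); dr=np.r_[np.cos(a),np.sin(a),0]; n=np.r_[-np.sin(a),np.cos(a),0]
    D=W-o; t=D@dr; l=D@n; k=(abs(l)<.014)&(t>-.13)&(t<-.012)&(W[...,2]>.06)&(W[...,2]<.1)
    h,_=np.histogram(t[k],np.arange(-.13,-.01,.004)); zz=[f'{np.median(W[k&(t>=x)&(t<x+.004)][:,2])*1000:.0f}' if (k&(t>=x)&(t<x+.004)).any() else '-' for x in np.arange(-.13,-.014,.004)]
    print(h.tolist(),zz)
```

```text
21.65 [0.46703304 0.2813721  0.07107595] [11.65459902 -0.07902519 -4.0520812 ]
[0, 2, 3, 5, 10, 8, 15, 11, 13, 8, 13, 12, 16, 9, 3, 6, 4, 5, 3, 5, 4, 6, 3, 6, 3, 3, 6, 3, 6] ['-', '84', '83', '87', '85', '88', '88', '87', '85', '85', '87', '87', '89', '87', '80', '81', '81', '80', '84', '81', '77', '83', '83', '81', '80', '80', '80', '82', '79']
21.7 [0.46702975 0.28138008 0.0710196 ] [11.24921493 -0.0348143  -3.84859069]
[0, 2, 3, 5, 10, 9, 15, 8, 15, 9, 13, 13, 14, 10, 3, 6, 3, 6, 3, 6, 3, 4, 5, 6, 3, 5, 4, 3, 6] ['-', '87', '83', '86', '86', '85', '86', '87', '87', '87', '87', '89', '90', '86', '81', '79', '85', '81', '83', '83', '87', '80', '80', '84', '82', '82', '80', '84', '77']
21.75 [0.46701256 0.28134353 0.07102982] [11.08547918 -0.68205465 -3.9037998 ]
[0, 2, 3, 4, 11, 8, 15, 9, 15, 9, 14, 11, 16, 9, 4, 5, 3, 6, 3, 6, 3, 6, 3, 5, 4, 4, 5, 4, 5] ['-', '83', '82', '83', '87', '88', '86', '86', '87', '85', '88', '85', '89', '88', '83', '82', '80', '82', '83', '81', '82', '82', '83', '82', '78', '82', '81', '80', '79']
```

Call:
send_rows:
  plan: [0,-0.002,0,0,0,0,1,0,-0.004,0,0,0,0,1,0,-0.006,0,0,0,0,1,0,-0.0075,0,0,0,0,1,0,-0.0075,0,0,0,0,1,0,-0.0075,0,0,0,0,1]

```text
time_s: 22.5
eef_pos: [0.4606, 0.2811, 0.0713]
tool_rot: [0.003, 0.684, 0.73, 0.005]
force: [12.9, 0.1, -4.2]
gripper_width: 0.017
```

Run:
```python
from h import *
from scipy.optimize import least_squares
A=[];F=[]
for i in range(6):
    grab('top'); s=observe(); F.append(s['force']); A.append(cloud('top'))
print(s['time_s'],s['eef_pos'],np.mean(F,0))
W=np.nanmean(A,0)
a=np.radians(3.8); o=np.array([.624,.2905,.075]); dr=np.r_[np.cos(a),np.sin(a),0]; n=np.r_[-np.sin(a),np.cos(a),0]
D=W-o; t=D@dr; l=D@n
# width profile per image row: count and mean t
for v in range(176,222):
    k=(abs(l[v])<.02)&(W[v,:,2]>.06)&(W[v,:,2]<.105)&(np.arange(640)>200)&(np.arange(640)<245)
    if k.any(): print(v,k.sum(),'t %.1f'%(np.mean(t[v][k])*1000),'lmin %.1f lmax %.1f'%(l[v][k].min()*1e3,l[v][k].max()*1e3),(W[v][k][:,2]*1000).round().astype(int).tolist())
```

```text
22.8 [0.46066503 0.28106844 0.07134981] [12.94330133 -0.57432818 -4.21399011]
176 13 t 18.8 lmin -18.9 lmax 18.8 [86, 78, 63, 61, 64, 62, 63, 62, 63, 62, 61, 62, 85]
177 14 t 16.3 lmin -18.8 lmax 18.7 [86, 76, 62, 61, 61, 62, 63, 61, 63, 60, 62, 61, 61, 85]
178 15 t 11.8 lmin -19.0 lmax 18.9 [86, 76, 63, 63, 63, 83, 84, 86, 85, 83, 61, 62, 62, 62, 86]
179 15 t 8.3 lmin -19.3 lmax 19.2 [85, 77, 65, 62, 81, 85, 86, 88, 87, 88, 84, 62, 60, 61, 88]
180 14 t 4.8 lmin -18.7 lmax 19.3 [85, 77, 65, 63, 87, 89, 89, 88, 87, 85, 85, 82, 64, 85]
181 15 t 2.2 lmin -18.3 lmax 18.9 [87, 76, 64, 64, 87, 88, 90, 90, 87, 88, 85, 82, 60, 61, 84]
182 15 t -0.4 lmin -18.6 lmax 18.8 [88, 77, 66, 62, 84, 88, 88, 85, 86, 85, 86, 79, 62, 62, 86]
183 15 t -4.1 lmin -18.4 lmax 18.9 [88, 77, 66, 61, 80, 85, 86, 87, 88, 83, 83, 92, 96, 96, 85]
184 15 t -7.9 lmin -18.5 lmax 17.2 [95, 95, 91, 91, 88, 83, 85, 83, 85, 82, 89, 91, 95, 95, 86]
185 15 t -10.1 lmin -18.0 lmax 17.8 [93, 94, 91, 89, 87, 86, 72, 82, 80, 77, 87, 92, 92, 86, 84]
186 16 t -11.8 lmin -18.6 lmax 19.8 [85, 86, 87, 85, 83, 82, 73, 82, 82, 77, 80,
[... 1205 characters left out ...]
[90, 89, 89, 89]
212 9 t -84.1 lmin -9.8 lmax 10.6 [87, 89, 90, 90, 89, 90, 89, 86, 81]
213 9 t -86.8 lmin -9.7 lmax 10.5 [87, 87, 90, 90, 90, 89, 88, 86, 82]
214 9 t -89.4 lmin -9.9 lmax 10.9 [86, 87, 88, 91, 91, 90, 86, 85, 83]
215 9 t -91.9 lmin -8.8 lmax 11.5 [83, 85, 86, 88, 87, 89, 87, 83, 78]
216 8 t -94.8 lmin -8.8 lmax 8.2 [86, 89, 89, 88, 88, 86, 85, 78]
217 8 t -97.4 lmin -8.5 lmax 8.6 [85, 87, 89, 90, 88, 83, 84, 77]
218 8 t -100.1 lmin -8.8 lmax 9.0 [83, 87, 89, 91, 87, 86, 84, 79]
219 8 t -102.8 lmin -8.4 lmax 8.8 [85, 86, 87, 90, 89, 85, 85, 78]
220 8 t -105.5 lmin -8.6 lmax 8.9 [85, 89, 87, 88, 88, 87, 86, 79]
221 8 t -108.2 lmin -8.5 lmax 8.6 [86, 89, 90, 88, 86, 87, 84, 79]
```

Collar mouth at −82 mm and ball at about 0 to +2 mm puts the drawbar at about 32–34 mm. The force of 12.9 N agrees with 32–33 mm, and the arm travel gives 31 mm. That is inside the band, so I hold it.

Call:
send_rows:
  plan: [0,0,0,0,0,0,1,0,0,0,0,0,0,1,0,0,0,0,0,0,1,0,0,0,0,0,0,1,0,0,0,0,0,0,1,0,0,0,0,0,0,1,0,0,0,0,0,0,1,0,0,0,0,0,0,1,0,0,0,0,0,0,1,0,0,0,0,0,0,1]

```text
time_s: 24.05
eef_pos: [0.4606, 0.2811, 0.0713]
tool_rot: [0.003, 0.684, 0.73, 0.005]
force: [13.0, -0.5, -3.9]
gripper_width: 0.0169
```

Call:
send_rows:
  plan: [0,0.0012,0,0,0,0,1,0,0.0012,0,0,0,0,1,0,0.0012,0,0,0,0,1,0,0.0012,0,0,0,0,1,0,0.0012,0,0,0,0,1,0,0.0012,0,0,0,0,1,0,0.0012,0,0,0,0,1,0,0.0012,0,0,0,0,1,0,0.0012,0,0,0,0,1]

```text
time_s: 25.18
eef_pos: [0.4619, 0.2812, 0.0713]
tool_rot: [0.003, 0.684, 0.73, 0.005]
force: [12.5, -0.7, -4.2]
gripper_width: 0.0172
```

Call:
send_rows:
  plan: [0,0.003,0,0,0,0,1,0,0.006,0,0,0,0,1,0,0.009,0,0,0,0,1,0,0.012,0,0,0,0,1,0,0.015,0,0,0,0,1,0,0.018,0,0,0,0,1,0,0.021,0,0,0,0,1,0,0.024,0,0,0,0,1,0,0.027,0,0,0,0,1,0,0.03,0,0,0,0,1,0,0.033,0,0,0,0,1,0,0.036,0,0,0,0,1,0,0.039,0,0,0,0,1,0,0.041,0,0,0,0,1,0,0.0425,0,0,0,0,1,0,0.0425,0,0,0,0,1,0,0.0425,0,0,0,0,1,0,0.0425,0,0,0,0,1]

```text
time_s: 27.42
eef_pos: [0.4982, 0.2827, 0.0695]
tool_rot: [-0.0, 0.683, 0.73, 0.0]
force: [-0.1, 0.3, -2.9]
gripper_width: 0.0172
```

Run:
```python
from h import *
A=[]
for i in range(4): grab('top'); A.append(cloud('top'))
s=observe();print(s['time_s'],s['eef_pos'],s['force'],s['joint_vel'].max())
W=np.nanmean(A,0); a=np.radians(3.8); o=np.array([.624,.2905,.075]); dr=np.r_[np.cos(a),np.sin(a),0]; n=np.r_[-np.sin(a),np.cos(a),0]
D=W-o; t=D@dr; l=D@n
for v in list(range(174,188))+list(range(192,208)):
    k=(abs(l[v])<.02)&(W[v,:,2]>.06)&(W[v,:,2]<.105)&(np.arange(640)>200)&(np.arange(640)<245)
    if k.any(): print(v,k.sum(),'t %.1f'%(np.mean(t[v][k])*1000),(W[v][k][:,2]*1000).round().astype(int).tolist())
```

```text
27.625 [0.49842111 0.28271746 0.06963015] [ 0.09907684  0.1620262  -2.94939266] 0.001313675493973227
174 14 t 24.6 [86, 75, 64, 62, 64, 61, 64, 60, 62, 61, 62, 61, 60, 85]
175 14 t 21.7 [86, 75, 64, 61, 61, 63, 62, 65, 60, 61, 60, 62, 62, 87]
176 13 t 17.6 [86, 74, 63, 62, 65, 82, 86, 82, 69, 62, 64, 64, 87]
177 15 t 14.3 [86, 75, 66, 64, 62, 83, 87, 87, 85, 83, 79, 61, 61, 61, 85]
178 15 t 10.7 [88, 77, 66, 65, 82, 87, 87, 89, 85, 86, 84, 78, 62, 63, 88]
179 15 t 7.9 [84, 78, 61, 62, 84, 89, 90, 90, 88, 86, 85, 79, 62, 62, 88]
180 14 t 5.1 [84, 74, 65, 61, 85, 87, 87, 86, 88, 86, 81, 81, 61, 84]
181 15 t 2.5 [87, 77, 65, 63, 82, 85, 85, 86, 88, 86, 83, 80, 61, 61, 85]
182 14 t 0.1 [86, 78, 65, 62, 83, 83, 85, 83, 85, 78, 64, 65, 64, 86]
183 15 t -3.0 [85, 76, 65, 62, 63, 61, 82, 83, 80, 81, 64, 91, 95, 95, 86]
184 15 t -7.5 [94, 95, 92, 90, 88, 83, 63, 84, 79, 76, 89, 90, 98, 94, 87]
185 15 t -10.2 [94, 94, 92, 91, 88, 85, 71, 81, 81, 78, 87, 92, 93, 85, 87]
186 15 t -11.8 [89, 84, 85, 83, 81, 70, 82, 80, 80, 80, 77, 76, 77, 75, 75]
187 12 t -12.6 [72, 73, 67, 68, 68, 82, 80, 79, 64, 64, 61, 61]
192 3 t -28.3 [79, 81, 79]
193 3 t -31.0 [80, 81, 78]
194 3 t -34.0 [81, 82, 79]
195 3 t -36.6 [79, 82, 80]
196 3 t -39.4 [80, 81, 80]
197 3 t -42.2 [81, 81, 80]
198 9 t -46.0 [83, 89, 87, 91, 90, 90, 86, 83, 82]
199 9 t -48.7 [86, 89, 91, 89, 89, 87, 85, 85, 80]
200 9 t -51.4 [85, 88, 88, 90, 89, 88, 85, 84, 82]
201 9 t -53.9 [85, 86, 84, 91, 88, 88, 86, 82, 81]
202 7 t -56.6 [83, 85, 87, 89, 87, 84, 83]
203 7 t -59.4 [83, 88, 89, 88, 85, 85, 83]
204 7 t -62.2 [83, 89, 88, 89, 88, 84, 81]
205 7 t -64.8 [85, 88, 87, 87, 84, 84, 82]
206 8 t -67.5 [85, 86, 88, 87, 88, 84, 81, 75]
207 8 t -70.3 [84, 86, 91, 86, 85, 87, 86, 79]
```

The drawbar is home: the mouth moved forward 37.5 mm and the ball about 5.5 mm, so the draw was about 32 mm. The force is back to zero. I lift out and return to above the cradle.

Run:
```python
from h import *
Rt=toolf(16.4); row([.486,.0085,.19],Rt)
```

```text
shift mm [-272.7  -30.7 -120.5] rot deg [  0.02  -0.02 -12.55] dist 300.0 ang 12.6
```

Call:
send_rows:
  plan: [0,0,-0.005,0,0,0,1,0,0,-0.012,0,0,0,1,0,0,-0.024,0,0,0,1,0,0,-0.05,0,0,0,1,0,0,-0.08,0,0,0,1,0,0,-0.12,0,0,0,1,-0.04,-0.005,-0.12,0,0,-2,1,-0.09,-0.01,-0.12,0,0,-5,1,-0.14,-0.015,-0.12,0,0,-8,1,-0.19,-0.022,-0.12,0,0,-11,1,-0.23,-0.027,-0.12,0,0,-12.6,1,-0.26,-0.03,-0.12,0,0,-12.6,1,-0.2727,-0.0307,-0.12,0,0,-12.6,1,-0.2727,-0.0307,-0.12,0,0,-12.6,1,-0.2727,-0.0307,-0.12,0,0,-12.6,1,-0.2727,-0.0307,-0.12,0,0,-12.6,1]

```text
time_s: 29.62
eef_pos: [0.4861, 0.0095, 0.1895]
tool_rot: [-0.0, 0.598, 0.801, 0.0]
force: [0.2, 0.4, -2.3]
gripper_width: 0.0167
```

Run:
```python
from h import *
s=observe();print(s['time_s'],s['eef_pos'],s['force'])
grab('wrist')
from gp import gauge; gauge()
Rt=toolf(16.4); row([.486,.0085,.0535],Rt)
```

```text
29.625 [0.4861491  0.0094833  0.18949549] [ 0.15056543  0.42239424 -2.25392698]
n 4531 x0,z0 mm [ 0.1 -7.6] tilt deg x,z [-0.12 -0.4 ] rms 0.0005000941647928287
collar y mm [-91.4 -90.8 -85.8 -73.  -61.9] 1826
bar y None
shift mm [ -0.9  -0.4 135.9] rot deg [ 0.02 -0.03  0.13] dist 136.0 ang 0.1
```

Gauge pose in the hand is unchanged. I lower it to just above the rests.

Call:
send_rows:
  plan: [-0.0009,-0.0004,0.04,0,0,0.1,1,-0.0009,-0.0004,0.08,0,0,0.1,1,-0.0009,-0.0004,0.11,0,0,0.1,1,-0.0009,-0.0004,0.125,0,0,0.1,1,-0.0009,-0.0004,0.132,0,0,0.1,1,-0.0009,-0.0004,0.136,0,0,0.1,1,-0.0009,-0.0004,0.136,0,0,0.1,1]

```text
time_s: 30.55
eef_pos: [0.4864, 0.0077, 0.0538]
tool_rot: [0.0, 0.599, 0.801, 0.0]
force: [0.1, -0.8, -2.6]
gripper_width: 0.0169
```

Call:
send_rows:
  plan: [0,0,0.0007,0,0,0,1,0,0,0.0014,0,0,0,1,0,0,0.002,0,0,0,1,0,0,0.002,0,0,0,1]

```text
time_s: 31.05
eef_pos: [0.4866, 0.0081, 0.0523]
tool_rot: [0.0, 0.599, 0.801, 0.001]
force: [-1.1, 2.8, 5.3]
gripper_width: 0.017
```

Contact is light (about 8 N). I release slowly and withdraw straight up.

Call:
send_rows:
  plan: [0,0,0,0,0,0,0.5,0,0,0,0,0,0,0.3,0,0,0,0,0,0,0.1,0,0,0,0,0,0,-0.1,0,0,0,0,0,0,-0.1,0,0,0,0,0,0,-0.1,0,0,-0.01,0,0,0,-0.1,0,0,-0.03,0,0,0,-0.1,0,0,-0.07,0,0,0,-0.1,0,0,-0.11,0,0,0,-0.1,0,0,-0.13,0,0,0,-0.1,0,0,-0.13,0,0,0,-0.1,0,0,-0.13,0,0,0,-0.1]

```text
time_s: 32.67
eef_pos: [0.4854, 0.0075, 0.1809]
tool_rot: [-0.0, 0.599, 0.8, -0.0]
force: [0.1, -0.2, 0.3]
gripper_width: 0.0469
```

Run:
```python
from h import *
from scipy.optimize import least_squares
s=observe();print(s['time_s'],s['eef_pos'],s['force'],s['gripper_width'])
grab('wrist'); W=cloud('wrist'); a=np.radians(16.4); o=np.array([.483,.0076,.06]); dr=np.r_[np.cos(a),np.sin(a),0]; n=np.r_[-np.sin(a),np.cos(a),0]
D=W-o; t=D@dr; l=D@n; h=W[...,2]
k=(abs(t)<.045)&(abs(l)<.011)&(h>.05)&(h<.085); Q=np.stack([t[k],l[k],h[k]],1)
def f(p):
    d=np.array([1,p[2],p[3]]);d/=np.linalg.norm(d);return np.linalg.norm(np.cross(Q-[0,p[0],p[1]],d),axis=1)-.01
r=least_squares(f,[0,.06,0,0],loss='soft_l1',f_scale=.001);print('lateral,height',r.x[:2].round(4),'tilt deg',np.degrees(r.x[2:]).round(2),k.sum())
k=(abs(l)<.004)&(h>.055)&(h<.09); print('tail t',np.percentile(t[k],[0.5,99.5]))
k=(abs(abs(l)-.011)<.001)&(h>.05)&(h<.08); print('24mm parts t hist',np.histogram(t[k],np.arange(-.1,.105,.005)))
# rack bars vs start in top cloud
grab('top')
W=cloud('top');
for v in range(158,240,12):
    r=W[v,400:460]; print(v,[ (400+j, r[j].round(3).tolist()) for j in np.where(r[:,2]==np.nanmax(r[:,2]))[0]])
```

```text
32.675 [0.48535592 0.0075399  0.18087631] [ 0.09034417 -0.21028916  0.30760709] 0.04685715825662104
lateral,height [0.0003 0.0593] tilt deg [ 0.13 -0.06] 2171
tail t [-0.09006628  0.13601195]
24mm parts t hist (array([ 0,  3, 28, 24, 11,  0,  1, 16, 31, 25,  6,  0,  1,  0,  0,  0,  0,
        0,  0,  0,  0,  0,  0,  0,  3,  4,  5,  5,  5, 20, 17, 17,  1,  0,
       19, 14,  4,  0,  0,  0]), array([-1.00000000e-01, -9.50000000e-02, -9.00000000e-02, -8.50000000e-02,
       -8.00000000e-02, -7.50000000e-02, -7.00000000e-02, -6.50000000e-02,
       -6.00000000e-02, -5.50000000e-02, -5.00000000e-02, -4.50000000e-02,
       -4.00000000e-02, -3.50000000e-02, -3.00000000e-02, -2.50000000e-02,
       -2.00000000e-02, -1.50000000e-02, -1.00000000e-02, -5.00000000e-03,
        8.32667268e-17,  5.00000000e-03,  1.00000000e-02,  1.50000000e-02,
        2.00000000e-02,  2.50000000e-02,  3.00000000e-02,  3.50000000e-02,
        4.00000000e-02,  4.50000000e-02,  5.00000000e-02,  5.50000000e-02,
        6.00000000e-02,  6.50000000e-02,  7.00000000e-02,  7.50000000e-02,
        8.00000000e-02,  8.50000000e-02,  9.00000000e-02,  9.50000000e-02,
        1.00000000e-01]))
158 [(np.int64(448), [0.662, -0.298, 0.209])]
170 [(np.int64(421), [0.635, -0.234, 0.192])]
182 [(np.int64(447), [0.609, -0.303, 0.172])]
194 [(np.int64(415), [0.579, -0.223, 0.162])]
206 [(np.int64(419), [0.553, -0.239, 0.131])]
218 [(np.int64(417), [0.524, -0.237, 0.107])]
230 [(np.int64(443), [0.494, -0.31, 0.088])]
```

```bash
python3 -c "
from h import *
print(workorder.hand_in())"
```

```text
the job is handed in; nothing more can be done
None
```

The bond check is done and handed in after about 33 s of robot time. The gauge lies in the cradle with its drawbar home.

- **Unclipping:** The gauge snapped out of the rack's right-hand place. My first grasp could not turn far enough for the station because the last joint reached its limit. I set the gauge down in the cradle, turned the gripper half a turn and took it up again, which you did not ask for.
- **Pull:** The ball went into the coupling without any contact force. I drew the gauge to about 32 mm and held it there for over a second. The camera gave 32 mm and the arm travel 31 mm. The force was 12.9 N, against the 12.6 N expected at 32 mm. I then eased it forward until the force was zero, so the drawbar was home with the ball still in the coupling.
- **Laying down:** Contact with the rests was about 8 N before I let go. The last camera check put the gauge 0.3 mm off across and about 1 mm along. Its height was 59.3 mm against 60, and it lay level to within 0.2 degrees. The gripper was clear of everything, with no force on it.
- **Disagreements:** My first top-camera estimate of the coupling was about 5 mm off sideways, and I used the close-up measurement instead. Other readings differed by only 1 to 2 mm, which is within the calibration. One force reading taken while the arm was moving was about 1.5 N too high, so I did not use it.
- **Only partly checked:** I saw the other two bars in their clips right after unclipping, and the final depth check found bars in those places. I did not measure the bystanders again at the end.

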